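Set up the still life for the drawing class

TASK

Set up the still life on the grey drawing board: stand the tall bottle in the middle of the square riser, lay the tape roll flat in the middle of the round riser with the plaster ball resting on top of it in its hole, stand the jar on the bare board exactly midway between the two risers and in line with their centres, and stand the hexagonal plaster prism upright in the middle of the cork tile in front. Leave the glue stick standing where it is, and do not knock anything over.

Things in the scene. Friction and masses are not known exactly. Their poses are not given: they have to be found in the camera images.
- board: Grey drawing board, 200 mm deep (its x) by 290 wide (its y), 12 mm thick, fixed, on the left or right half of the table, turned up to 0.2 rad. Origin: centre of its underside, on the table; x points away from the robot, y to the left. Risers and cork tile are fixed on it and turned with it; midway between the risers is its point x = +35 mm, y = 0. A small eraser lies near x = -75, y = +105 mm.
- square_riser: Square riser of light wood, 80 x 80 mm, 20 mm high, fixed on the board at board x = +35 mm and y = +95 or -95 mm (the round riser is on the other side). Origin: centre of its underside (board's top); its top is 20 mm above that, 32 mm above the table.
- round_riser: Round riser of light wood, 80 mm diameter, 20 mm high, fixed on the board at board x = +35 mm and y = -95 or +95 mm. Origin: centre of its underside (board's top); its top is 20 mm above that, 32 mm above the table.
- cork_tile: Square brown cork tile, 70 x 70 mm, 4 mm thick, fixed on the board at board x = -60 mm, y = 0 (in front of the risers, toward the robot). Origin: centre of its underside (board's top); its top is 16 mm above the table.
- bottle: Tall green glass bottle with a steel cap, standing; straight round body 50 mm in diameter up to 102 mm, then a shoulder and a 28 mm wide cap, 130 mm high in all, about 0.22 kg. Origin: centre of its underside; z up its axis. Like the other loose things it starts on the green portfolio described under glue_stick.
- jar: Squat white ceramic jar, 54 mm in diameter, with a brown wooden lid fixed on it, 57 mm in diameter from 48 mm up; 64 mm high, about 0.18 kg. Origin: centre of its underside; z up its axis.
- tape_roll: Roll of beige masking tape lying flat: outer diameter 64 mm, hole 46 mm, 36 mm high, about 0.08 kg. Origin: centre of its underside; z up its axis.
- ball: White plaster ball, 60 mm in diameter, with a small flat (19 mm wide) underneath on which it stands at the start; about 0.12 kg. Origin: the centre of the ball, 28.5 mm above what its flat stands on. Resting in the tape roll's hole its centre is 55 mm above the roll's underside.
- hex_prism: White plaster hexagonal prism standing upright: 46 mm across the flats, 53 mm across the corners, 80 mm high, about 0.18 kg; turned any way at the start. Origin: centre of its underside; z up; its x axis, and every 60 degrees from it, is square to a flat.
- glue_stick: White glue stick, grey cap, 29 mm in diameter, 90 mm high; stays where it stands. Origin: centre of its underside. It and the five things to move start shuffled on a fixed green portfolio, 4 mm thick, on the half opposite the board, turned up to 0.2 rad: two rows of three along its y, 95 mm apart, rows 115 mm apart, each up to 5 mm off. A marker 13 mm thick lies at its left edge.
There are look-alikes about, which are no part of the job. What is shaped like the jar but purple or turquoise is not meant.

How it is judged:
At the end, for the whole second after the job is handed in: Bottle on square riser, tape roll on round riser, prism on cork: upright, centred within 15 mm; jar upright on the board within 15 mm (board x, y) of midway between the risers; ball in the roll's hole, within 8 mm of its axis; heights within 4 mm (ball 6); all released, at rest (horizontal distance between bottle and square_riser below 0.015 m and z of bottle in the frame of square_riser between 0.016 and 0.024 m and angle between each of bottle, tape_roll, hex_prism, jar's own z axis and vertical below 0.1 rad and horizontal distance between tape_roll and round_riser below 0.015 m and z of tape_roll in the frame of round_riser between 0.016 and 0.024 m and horizontal distance between hex_prism and cork_tile below 0.015 m and z of hex_prism in the frame of cork_tile between 0 and 0.008 m and x of jar in the frame of board between 0.02 and 0.05 m and y of jar in the frame of board between -0.015 and 0.015 m and z of jar in the frame of board between 0.008 and 0.016 m and horizontal distance between ball and tape_roll below 0.008 m and z of ball in the frame of tape_roll between 0.0493 and 0.0613 m and linear speed of each of bottle, jar, tape_roll, ball, hex_prism below 0.02 m/s); the robot touches nothing.
It fails at once if the glue stick is moved more than 25 mm or tipped (distance of glue_stick from where it was at the start of the episode above 0.025 m or angle between glue_stick's own z axis and vertical above 0.5 rad).
It fails at once if the bottle, the jar or the prism is knocked over (angle between any of bottle, jar, hex_prism's own z axis and vertical above 0.8 rad).
It also fails if it takes over 136 s, if anything falls off the work surface, if the arm or the gripper's body presses on something with over 40 N, if the wrist force passes 120 N, or if a joint passes its speed limit or range.

ROBOT

A 6-joint arm with a two-finger parallel gripper is mounted at the origin on the work surface. World frame = base frame: x ahead of the robot, y to its left, z up, the work surface at z = 0. Lengths are in m, angles in rad, forces in N, time in s.
With the tool pointing down it reaches from about 0.4 to 0.825 m from the base axis. Payload 7 kg.
Tool frame: the origin (TCP) lies at the very end of the fingers, on their centre line; the grasp point (between the pads) lies 19 mm behind it; z points along the fingers, y is the direction in which the jaws open and shut (so a half turn about z gives the same grasp; the last joint's range is limited). The gripper opens to 88 mm and grips with 3 to 60 N. Pads are 19 mm wide; open, the fingers measure 130 mm over their backs; the gripper's body (78 mm by 193 mm) begins 47 mm behind the grasp point.
Start: joints at [-0.831, 0.359, 0.012, 0, -1.224, -0.288], TCP at [0.295, -0.607, 0.227] pointing down, gripper open.
Joint ranges: [-3.07, 3.07], [-1.43, 2.12], [-1.02, 1.25], [-3.03, 1.67], [-3.05, -0], [-3.03, 3.03]. Speed limits (rad/s): [2.39, 2.39, 3.01, 3.14, 3.14, 3.14].

INTERFACE

Orientations are given as [roll, pitch, yaw] about the fixed x, y, z axes, in that order (R = Rz(yaw) Ry(pitch) Rx(roll)).
In Python, from station import arm gives the robot as it stands.
- The arm moves only by the shell command python3 -m inch 'ROWS' [FORCE]. ROWS is text: rows parted by semicolons, each of 7 numbers parted by spaces: the closure, from 0 (fully open) to 1 (shut), then the shift along the tool's x, y, z each as a share of 300 mm, from -1 to 1, then the turn, a rotation vector about the tool's x, y, z each as a share of 60 degrees, from -1 to 1. In form: grip tx ty tz rx ry rz; .... A call has 1 to 12 rows; each row is the pose to reach, as a shift and turn from the pose commanded when the call began, along the tool's axes at that moment; what a row does not reach only later rows make up. A row lasts 1/10 s, in which the tool goes at most 50 mm and 8.59 degrees, less where a joint would pass 70% of its speed; a pose out of reach is approached as far as the arm can. A call with a number of a shift or a turn outside -1 to 1 is refused whole. A call with a gripper value outside its range is refused whole. The fingers move at their own pace and stop on an object; FORCE is the grip in N (left out, the last holds). Time passes only in rows, so rows that repeat a pose let the fingers close. It gives the time, the measured TCP pose, the force and the opening at its end, in the units of the state.
- arm.get_state(): the state, without advancing time (a new reading comes with each control period).
- arm.grab_frame(name): name is "scene" or "top"; returns a dict with "img" (420x560x3 uint8, red, green, blue), "range_z" (420x560 float32, m along the optical axis (not along the pixel's ray), 0 where there is no reading), "fx", "fy", "cx", "cy" (pixels), "dist" ([k1, k2, p1, p2, k3] as OpenCV has them; the pictures are not rectified), "extrinsics" (4x4, takes a point from world to camera coordinates). Camera axes: x right, y up, looking along -z (the intrinsics and any distortion apply to the point x, -y, -z); pixel columns grow to the right and rows downward; lengths in m; the calibration is good to about 2 mm. A picture is of the moment at which its call begins.
- arm.job_done(): hands the job in, once; it reports no verdict.
The state is a dict: "t": time; "q": joint angles; "qd": joint speeds; "joint_efforts": joint torques, N m; "eef_pos": TCP position; "ee_rot": TCP orientation; "force": force on the tool from outside, world axes, zero at the start; "moment": the same for the moment, N m; "width": finger opening in m.
Only numpy, scipy, OpenCV 4.12 (cv2) and the standard library are available. Lean on these libraries where they do the work, as an engineer would, in place of code of your own. Each camera call takes 0.05 s, during which the arm holds its last target.

## Working session

There is one attempt and no reset: what is moved stays moved. The work goes in short steps, Python scripts to look and compute and a shell command to move; the robot and the scene stay as the last step left them, time stands still between calls to the robot, and variables do not carry over. Pictures are saved under pics/ and viewed, and the job is handed in when it is done.

```bash
ls; mkdir -p pics
python3 - <<'E'
from station import arm
import cv2,numpy as np
print(arm.get_state())
for n in("scene","top"):
    f=arm.grab_frame(n); cv2.imwrite(f"pics/{n}0.png",f["img"][:,:,::-1]); np.savez(f"pics/{n}0.npz",**f)
    print(n,f["fx"],f["fy"],f["cx"],f["cy"],f["dist"],np.round(f["extrinsics"],3).tolist())
E
```

```text
pics
{'t': 0.0, 'q': array([-8.30918401e-01,  3.59363375e-01,  1.10568144e-02, -3.29885876e-04,
       -1.22408849e+00, -2.88114028e-01]), 'qd': array([-1.31365771e-03,  1.22371645e-03, -1.41340316e-03,  1.10987122e-03,
       -5.05242842e-05, -2.84170481e-04]), 'joint_efforts': array([ 3.30801277e-04, -5.82726073e+01,  2.93056262e+01,  6.99755609e+00,
        6.77667311e-03, -1.99087417e-04]), 'eef_pos': array([ 0.29443997, -0.60685695,  0.22564065]), 'ee_rot': array([ 3.13997170e+00, -1.56977047e-04, -2.68994097e+00]), 'force': array([ 0.07917212, -0.35938954,  0.07169283]), 'moment': array([-0.00613896, -0.00559   , -0.05111378]), 'width': 0.08751042534139883}
scene 451.3765228109012 451.3765228109012 282.7706550117478 210.0209775707066 [0.00050605 0.         0.         0.         0.        ] [[-0.138, 0.99, -0.008, 0.089], [-0.72, -0.095, 0.687, 0.373], [0.68, 0.1, 0.727, -1.435], [0.0, 0.0, 0.0, 1.0]]
top 390.98133324481074 390.98133324481074 280.3149335979358 207.706187517486 [-0.03953424  0.          0.          0.          0.        ] [[-0.084, -0.996, -0.004, 0.021], [0.973, -0.083, 0.216, -0.588], [-0.216, 0.014, 0.976, -0.854], [0.0, 0.0, 0.0, 1.0]]
```

View pics/scene0.png

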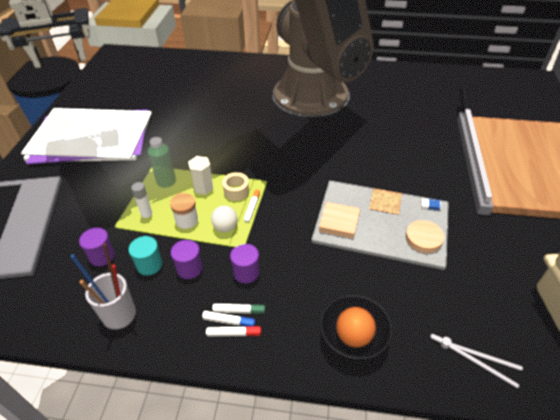

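View pics/top0.png

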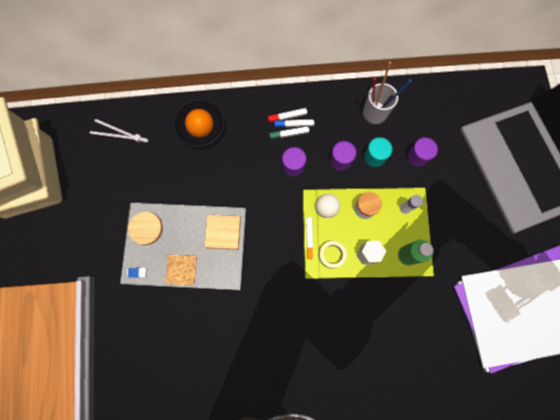

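The top view has the board on the left: round riser at (146,228), square riser at (222,232), cork tile at (180,269). The portfolio is on the right. Its far row is ball (328,206), jar (369,205), glue stick (411,204), and its near row is tape roll (332,254), prism (373,252), bottle (422,252). I'll measure using depth and colour.

```bash
cat > h.py <<'E'
import numpy as np,cv2
def K(f): return np.array([[f["fx"],0,f["cx"]],[0,f["fy"],f["cy"]],[0,0,1.]])
def rays(f,px):
    px=np.asarray(px,float).reshape(-1,1,2)
    u=cv2.undistortPoints(px,K(f),np.asarray(f["dist"],float)).reshape(-1,2)
    return np.c_[u[:,0],-u[:,1],-np.ones(len(u))]
def world(f,pc):
    E=np.asarray(f["extrinsics"]); return (pc-E[:3,3])@E[:3,:3]
def cloud(f):
    z=f["range_z"]; h,w=z.shape
    v,u=np.mgrid[:h,:w]
    r=rays(f,np.c_[u.ravel(),v.ravel()])
    P=world(f,r*z.reshape(-1,1)); P[z.ravel()<=0]=np.nan
    return P.reshape(h,w,3)
def onplane(f,px,zp):
    r=rays(f,px); E=np.asarray(f["extrinsics"]); c=-E[:3,:3].T@E[:3,3]; d=r@E[:3,:3]
    return (c+d*((zp-c[2])/d[:,2])[:,None])[:,:2]
E
python3 - <<'E'
from h import *
T=dict(np.load("pics/top0.npz"));S=dict(np.load("pics/scene0.npz"))
for n,f in(("top",T),("scene",S)):
    P=cloud(f); hsv=cv2.cvtColor(f["img"],cv2.COLOR_RGB2HSV)
    pts={"top":dict(round=(146,228),square=(222,232),cork=(180,269),board=(185,235),ball=(328,206),jar=(369,203),glue=(415,201),roll=(324,245),prism=(373,252),bottle=(427,249),port=(350,230),table=(270,320),marker=(310,240),eraser=(136,272)),
     "scene":dict(round=(425,231),square=(340,215),cork=(385,200),board=(380,230),ball=(223,215),jar=(182,202),glue=(137,187),roll=(235,180),prism=(202,161),bottle=(156,142),port=(150,228),table=(300,300))}[n]
    for k,(u,v) in pts.items(): print(n,k,np.round(P[v,u],3),hsv[v,u])
E
```

```text
top round [0.572 0.298 0.034] [ 21 105 251]
top square [0.547 0.116 0.03 ] [ 22  97 252]
top cork [0.468 0.223 0.018] [ 16 138 232]
top board [0.55  0.209 0.013] [ 20  12 190]
top ball [ 0.583 -0.141  0.059] [ 28  13 252]
top jar [ 0.58  -0.237  0.069] [ 16 155 247]
top glue [ 0.57  -0.336  0.095] [163  11 168]
top roll [ 0.494 -0.124  0.042] [ 27  66 251]
top prism [ 0.464 -0.227  0.083] [ 20   3 252]
top bottle [ 0.456 -0.33   0.135] [171  15 165]
top port [ 0.53  -0.197  0.003] [ 31 181 237]
top table [0.332 0.018 0.002] [165  44  23]
top marker [ 0.512 -0.094  0.015] [135   2 253]
top eraser [0.469 0.327 0.024] [107 184 198]
scene round [0.569 0.307 0.029] [ 23  71 254]
scene square [0.546 0.119 0.03 ] [ 26  55 255]
scene cork [0.469 0.223 0.015] [ 18 106 248]
scene board [0.561 0.212 0.009] [ 24  12 216]
scene ball [ 0.607 -0.137  0.059] [ 24   5 255]
scene jar [ 0.586 -0.235  0.066] [ 17 120 250]
scene glue [ 0.578 -0.337  0.092] [ 10   8 183]
scene roll [ 0.455 -0.146  0.023] [ 20  86 177]
scene prism [ 0.461 -0.221  0.082] [ 30   2 254]
scene bottle [ 0.466 -0.323  0.133] [  0  10 184]
scene port [ 0.619 -0.313  0.003] [ 32 139 242]
scene table [ 0.76   0.052 -0.003] [150   6  41]
```

```bash
cat > meas.py <<'E'
from h import *
def top(f,P,c,r,zlo,zhi):
    m=(np.hypot(P[...,0]-c[0],P[...,1]-c[1])<r)&(P[...,2]>zlo)&(P[...,2]<zhi)
    n,l,s,ce=cv2.connectedComponentsWithStats(m.astype(np.uint8))
    if n<2:return None
    return P[l==1+np.argmax(s[1:,4])]
def run(T,S,items):
    out={}
    PT,PS=cloud(T),cloud(S)
    for k,(c,r,z) in items.items():
        row=[]
        for f,P in((T,PT),(S,PS)):
            p=top(f,P,c,r,z-.006,z+.009)
            if p is None: row.append(None);continue
            q=(p[:,:2]*1000).astype(np.float32)
            (x,y),R=cv2.minEnclosingCircle(q); rect=cv2.minAreaRect(q)
            row.append((len(q),np.round([x,y,R],1).tolist(),np.round(q.mean(0),1).tolist(),[np.round(rect[0],1).tolist(),np.round(rect[1],1).tolist(),round(rect[2],1)]))
        print(k);[print("   ",x) for x in row]
E
python3 - <<'E'
from meas import *
T=dict(np.load("pics/top0.npz"));S=dict(np.load("pics/scene0.npz"))
run(T,S,dict(round=((.57,.3),.06,.032),square=((.547,.116),.07,.032),cork=((.47,.223),.06,.0165),jar=((.58,-.237),.045,.068),glue=((.573,-.337),.04,.094),roll=((.47,-.14),.05,.040),prism=((.464,-.227),.05,.084),bottle=((.46,-.325),.04,.134)))
for n,f in(("t",T),("s",S)):
    hsv=cv2.cvtColor(f["img"],cv2.COLOR_RGB2HSV);P=cloud(f);H,Sa,V=cv2.split(hsv)
    # board outline: all points in region above z .006
    m=(P[...,1]>.02)&(P[...,1]<.42)&(P[...,0]>.35)&(P[...,0]<.75)&(V>90)
    m=cv2.morphologyEx(m.astype(np.uint8),cv2.MORPH_OPEN,np.ones((3,3)))
    nn,l,s,_=cv2.connectedComponentsWithStats(m); i=1+np.argmax(s[1:,4])
    c=max(cv2.findContours((l==i).astype(np.uint8),0,cv2.CHAIN_APPROX_NONE)[0],key=len).reshape(-1,2)
    g=(onplane(f,c,.012)*1000).astype(np.float32); print("board",n,cv2.minAreaRect(g))
    def col(mm,c0,r,z):
        mm=mm&(np.hypot(P[...,0]-c0[0],P[...,1]-c0[1])<r)
        mm=mm.astype(np.uint8);nn,l,s,_=cv2.connectedComponentsWithStats(mm);i=1+np.argmax(s[1:,4])
        c=max(cv2.findContours((l==i).astype(np.uint8),0,cv2.CHAIN_APPROX_NONE)[0],key=len).reshape(-1,2)
        g=(onplane(f,c,z)*1000).astype(np.float32);return cv2.minEnclosingCircle(g),cv2.minAreaRect(g),s[i,4]
    print("round",col((Sa>45)&(H<35),(.57,.3),.055,.032))
    print("square",col((Sa>40)&(H<35),(.547,.116),.07,.032))
    print("cork",col((Sa>75)&(H<35),(.47,.223),.06,.016))
    # ball: sphere least squares on depth
    q=P[(np.hypot(P[...,0]-.59,P[...,1]+.14)<.045)&(P[...,2]>.02)&(P[...,2]<.08)]
    A=np.c_[2*q,np.ones(len(q))];s_=np.linalg.lstsq(A,(q**2).sum(1),rcond=None)[0];print("ball",s_[:3],np.sqrt(s_[3]+s_[:3]@s_[:3]),len(q))
E
```

```text
round
    (826, [574.0, 304.9, 40.6], [573.4000244140625, 303.0], [[574.0, 303.1], [79.2, 77.1], 3.2])
    (829, [579.0, 305.9, 41.1], [580.5999755859375, 304.79998779296875], [[579.5, 305.3], [79.1, 79.4], 9.1])
square
    (1102, [549.1, 115.7, 55.2], [548.4000244140625, 115.0999984741211], [[549.1, 115.3], [80.5, 79.8], 82.8])
    (944, [553.6, 117.7, 55.3], [556.5, 117.30000305175781], [[553.5, 117.1], [80.0, 84.5], 82.6])
cork
    (1689, [470.2, 223.1, 59.9], [473.70001220703125, 221.5], [[478.3, 222.0], [119.2, 102.2], 82.6])
    (809, [470.9, 222.3, 59.2], [476.5, 223.10000610351562], [[480.1, 221.4], [113.3, 93.3], 82.9])
jar
    (456, [580.5, -239.0, 28.7], [580.0999755859375, -237.89999389648438], [[580.7, -238.1], [54.8, 55.8], 77.8])
    (380, [585.0, -235.4, 29.3], [587.0999755859375, -235.6999969482422], [[585.0, -236.1], [54.5, 56.2], 60.6])
glue
    (133, [572.3, -338.3, 14.8], [572.0, -337.8999938964844], [[572.4, -338.6], [27.9, 28.3], 65.5])
    (104, [577.6, -337.9, 15.3], [578.4000244140625, -337.0], [[577.2, -337.5], [28.2, 26.4], 52.0])
roll
    (289, [472.1, -1
[... 1401 characters left out ...]
5351562, 215.51904296875), (293.00689697265625, 211.2540283203125), 82.35716247558594)
round (((586.0923461914062, 302.2813415527344), 47.654823303222656), ((586.6603393554688, 301.8922119140625), (81.52078247070312, 92.6192855834961), 59.26396179199219), np.int32(1004))
square (((560.93115234375, 117.05517578125), 60.18771743774414), ((560.77392578125, 116.8021240234375), (83.09097290039062, 97.68350219726562), 82.1338119506836), np.int32(1164))
cork (((471.77960205078125, 224.18313598632812), 46.8829460144043), ((469.9955749511719, 224.2747039794922), (68.53490447998047, 77.88282012939453), 82.9487533569336), np.int32(636))
ball [ 0.59455544 -0.14194776  0.03181096] 0.02902830158557539 536
```

Run:
```python
from meas import *
for n in("top","scene"):
    f=dict(np.load(f"pics/{n}0.npz"));P=cloud(f)
    p=top(f,P,(.466,-.227),.05,.077,.093)
    c=cv2.convexHull((p[:,:2]*1000).astype(np.float32))
    # angle: best 60deg-periodic support (min mean width over three normals)
    a=np.arange(0,60,.5);w=[np.mean([np.ptp(p[:,:2]@[np.cos(t),np.sin(t)]) for t in np.radians(x+np.array([0,60,120]))]) for x in a]
    print(n,a[np.argmin(w)],min(w),max(w),a[np.argmax(w)])
    im=f["img"][:,:,::-1]; u,v=(373,252) if n=="top" else (202,165)
    cv2.imwrite(f"pics/prism_{n}.png",cv2.resize(im[v-40:v+40,u-50:u+50],None,fx=7,fy=7,interpolation=cv2.INTER_CUBIC))
```

```text
top 55.5 0.04537777361127768 0.05007637010284443 22.0
scene 0.0 0.049079811638392874 0.0536779151748026 29.0
```

```bash
python3 -m inch '0 0 0 0 0 0 -0.5;0 0 0 0 0 0 -0.5;0 0 0 0 0 0 -1;0 0 0 0 0 0 -1;0 0 0 0 0 0 -1;0 0 0 0 0 0 -1;0 0 0 0 0 0 -1;0 0 0 0 0 0 -1;0 0 0 0 0 0 -1;0 0 0 0 0 0 -1' 25
```

```text
t: 1.1
eef_pos: [0.2946, -0.6072, 0.2264]
ee_rot: [3.141, 0.0, -1.646]
force: [-0.7, -0.2, 0.5]
width: 0.0879
```

View pics/prism_top.png

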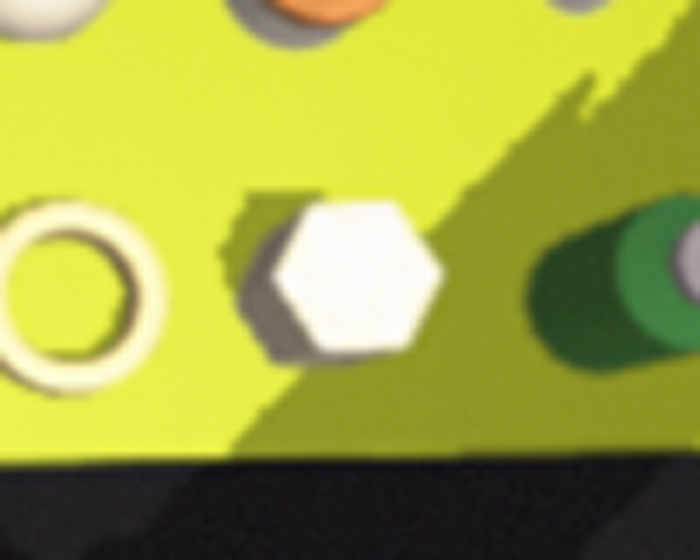

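```bash
python3 -m inch '0 -1 -0.54 0 0 0 -0.072;0 -1 -0.54 0 0 0 -0.072;0 -1 -0.54 0 0 0 -0.072;0 -1 -0.54 0 0 0 -0.072;0 -1 -0.54 0 0 0 -0.072;0 -1 -0.54 0 0 0 -0.072;0 -1 -0.54 0 0 0 -0.072;0 -1 -0.54 0 0 0 -0.072;0 -1 -0.54 0 0 0 -0.072;0 -1 -0.54 0 0 0 -0.072'
```

```text
t: 2.1
eef_pos: [0.4775, -0.32, 0.2266]
ee_rot: [3.141, -0.0, -1.568]
force: [0.1, 0.1, -0.0]
width: 0.0876
```

The prism's flats (the crop shows the hexagon at about (357,275), top and bottom edges nearly level) face along world x. One tool yaw therefore serves every grasp. Next, down to the bottle.

```bash
python3 -m inch '0 0.025 0.062 0 0 0 0;0 0.025 0.062 0 0 0 0;0 0.025 0.062 0.17 0 0 0;0 0.025 0.062 0.3 0 0 0;0 0.025 0.062 0.4 0 0 0;0 0.025 0.062 0.45 0 0 0;0 0.025 0.062 0.507 0 0 0;0 0.025 0.062 0.507 0 0 0;0 0.025 0.062 0.507 0 0 0'
```

```text
t: 3.0
eef_pos: [0.4587, -0.328, 0.0747]
ee_rot: [3.141, -0.0, -1.569]
force: [-0.6, 0.7, -0.3]
width: 0.0877
```

Close, then lift.

```bash
python3 -m inch '1 0 0 0 0 0 0;1 0 0 0 0 0 0;1 0 0 0 0 0 0;1 0 0 0 0 0 0;1 0 0 0 0 0 0;1 0 0 0 0 0 0;1 0 0 0 0 0 0;1 0 0 0 0 0 0' 25
python3 - <<'E'
from station import arm
import cv2
f=arm.grab_frame("scene");cv2.imwrite("pics/s1.png",f["img"][:,:,::-1])
E
```

```text
t: 3.8
eef_pos: [0.4592, -0.3273, 0.0746]
ee_rot: [3.142, -0.0, -1.567]
force: [-0.9, 0.2, 2.7]
width: 0.0494
```

View pics/s1.png

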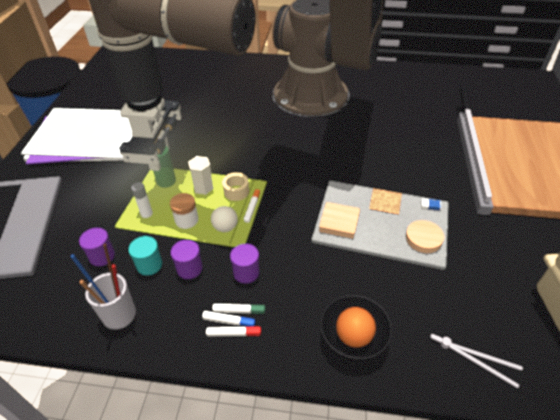

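The bottle is gripped in the picture (jaws around it at about (163,150), width 49 mm). I'll lift it and carry it over.

```bash
python3 -m inch '1 0 0 -0.05 0 0 0;1 0 0 -0.15 0 0 0;1 0 0 -0.25 0 0 0;1 0 0 -0.35 0 0 0;1 0 0 -0.4 0 0 0;1 -0.05 -0.01 -0.42 0 0 0;1 -0.15 -0.03 -0.42 0 0 0;1 -0.27 -0.055 -0.42 0 0 0;1 -0.39 -0.08 -0.42 0 0 0;1 -0.51 -0.105 -0.42 0 0 0;1 -0.63 -0.13 -0.42 0 0 0;1 -0.74 -0.153 -0.42 0 0 0'; python3 -m inch '1 -0.12 -0.025 0 0 0 0;1 -0.24 -0.05 0 0 0 0;1 -0.36 -0.075 0 0 0 0;1 -0.48 -0.1 0 0 0 0;1 -0.58 -0.12 0 0 0 0;1 -0.66 -0.137 0 0 0 0;1 -0.71 -0.147 0 0 0 0;1 -0.736 -0.153 0 0 0 0;1 -0.736 -0.153 0 0 0 0;1 -0.736 -0.153 0 0 0 0'
```

```text
t: 5.05
eef_pos: [0.5037, -0.1027, 0.1995]
ee_rot: [3.14, 0.0, -1.567]
force: [0.1, -0.1, -1.6]
width: 0.0494
t: 6.05
eef_pos: [0.549, 0.1153, 0.2002]
ee_rot: [3.141, -0.0, -1.568]
force: [-0.8, -0.7, -2.8]
width: 0.0492
```

```bash
python3 -m inch '1 -0.003 -0.008 0.05 0 0 0;1 -0.003 -0.008 0.13 0 0 0;1 -0.003 -0.008 0.21 0 0 0;1 -0.003 -0.008 0.27 0 0 0;1 -0.003 -0.008 0.3 0 0 0;1 -0.003 -0.008 0.312 0 0 0;1 -0.003 -0.008 0.318 0 0 0;1 -0.003 -0.008 0.322 0 0 0;1 -0.003 -0.008 0.322 0 0 0;1 -0.003 -0.008 0.322 0 0 0'
```

```text
t: 7.05
eef_pos: [0.5521, 0.117, 0.1045]
ee_rot: [-3.141, 0.001, -1.567]
force: [0.0, 0.2, -2.4]
width: 0.0496
```

```bash
python3 -m inch '1 0 0 0.003 0 0 0;1 0 0 0.006 0 0 0;1 0 0 0.007 0 0 0;1 0 0 0.007 0 0 0'
```

```text
t: 7.45
eef_pos: [0.552, 0.1169, 0.1025]
ee_rot: [-3.141, 0.0, -1.567]
force: [-1.9, -0.6, 4.7]
width: 0.0494
```

Contact felt (+4.7 N). Release and retreat.

```bash
python3 -m inch '0 0 0 0 0 0 0;0 0 0 0 0 0 0;0 0 0 0 0 0 0;0 0 0 0 0 0 0;0 0 0 0 0 0 0;0 0 0 0 0 0 0;0 0 0 -0.1 0 0 0;0 0 0 -0.2 0 0 0;0 0 0 -0.32 0 0 0;0 0 0 -0.4 0 0 0;0 0 0 -0.4 0 0 0'; python3 -m inch '0 0.14 0.04 0 0 0 0;0 0.28 0.08 0 0 0 0;0 0.42 0.12 0 0 0 0;0 0.56 0.16 0 0 0 0;0 0.7 0.2 0 0 0 0;0 0.8 0.23 0 0 0 0;0 0.863 0.258 0 0 0 0;0 0.863 0.258 0 0 0 0;0 0.863 0.258 0 0 0 0'
python3 - <<'E'
from station import arm
from meas import *
f=arm.grab_frame("scene");cv2.imwrite("pics/s2.png",f["img"][:,:,::-1]);g=arm.grab_frame("top")
cv2.imwrite("pics/t2.png",g["img"][:,:,::-1])
run(g,f,dict(bottle=((.551,.116),.04,.162),roll=((.472,-.142),.05,.04)))
E
```

```text
t: 8.55
eef_pos: [0.5537, 0.1175, 0.2259]
ee_rot: [-3.135, 0.003, -1.567]
force: [-0.1, 0.4, -1.1]
width: 0.0874
t: 9.45
eef_pos: [0.4751, -0.1426, 0.2214]
ee_rot: [3.141, 0.0, -1.569]
force: [0.1, 0.6, 0.2]
width: 0.0878
bottle
    None
    (112, [554.5, 116.2, 14.7], [555.2999877929688, 116.9000015258789], [[553.6, 117.4], [26.3, 26.9], 4.9])
roll
    (65, [453.5, -131.4, 19.8], [450.29998779296875, -130.3000030517578], [[450.7, -130.2], [39.5, 13.4], 67.8])
    (214, [476.9, -141.4, 33.1], [478.70001220703125, -140.6999969482422], [[476.1, -141.5], [64.2, 61.2], 12.3])
```

View pics/s2.png

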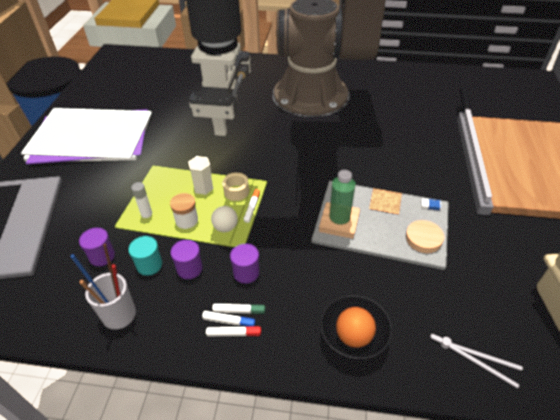

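The bottle stands centred on the square riser (cap at (345,177)). Next is the tape roll, straight below the gripper.

```bash
python3 -m inch '0 -0.002 0.002 0.1 0 0 0;0 -0.002 0.002 0.25 0 0 0;0 -0.002 0.002 0.4 0 0 0;0 -0.002 0.002 0.52 0 0 0;0 -0.002 0.002 0.6 0 0 0;0 -0.002 0.002 0.66 0 0 0;0 -0.002 0.002 0.69 0 0 0;0 -0.002 0.002 0.698 0 0 0;0 -0.002 0.002 0.698 0 0 0'; python3 -m inch '1 0 0 0 0 0 0;1 0 0 0 0 0 0;1 0 0 0 0 0 0;1 0 0 0 0 0 0;1 0 0 0 0 0 0;1 0 0 0 0 0 0;1 0 0 0 0 0 0' 15
```

```text
t: 10.45
eef_pos: [0.4752, -0.1414, 0.0126]
ee_rot: [-3.141, -0.0, -1.566]
force: [-0.7, 0.5, 0.3]
width: 0.088
t: 11.15
eef_pos: [0.4749, -0.1418, 0.0129]
ee_rot: [-3.141, -0.0, -1.567]
force: [-1.9, 0.6, 6.4]
width: 0.0641
```

```bash
python3 -m inch '1 0 0 -0.05 0 0 0;1 0 0 -0.17 0 0 0;1 0 0 -0.3 0 0 0;1 0 0 -0.43 0 0 0;1 0 0 -0.56 0 0 0;1 0 0 -0.68 0 0 0;1 -0.05 -0.01 -0.75 0 0 0;1 -0.15 -0.034 -0.75 0 0 0;1 -0.27 -0.062 -0.75 0 0 0;1 -0.4 -0.091 -0.75 0 0 0;1 -0.53 -0.12 -0.75 0 0 0;1 -0.66 -0.15 -0.75 0 0 0'; python3 -m inch '1 -0.13 -0.03 0 0 0 0;1 -0.26 -0.06 0 0 0 0;1 -0.39 -0.09 0 0 0 0;1 -0.51 -0.116 0 0 0 0;1 -0.62 -0.141 0 0 0 0;1 -0.71 -0.162 0 0 0 0;1 -0.78 -0.178 0 0 0 0;1 -0.828 -0.188 0 0 0 0;1 -0.828 -0.188 0 0 0 0;1 -0.828 -0.188 0 0 0 0'
```

```text
t: 12.35
eef_pos: [0.5189, 0.0579, 0.2374]
ee_rot: [-3.141, 0.0, -1.567]
force: [0.7, 0.9, -0.7]
width: 0.0639
t: 13.35
eef_pos: [0.5743, 0.3047, 0.237]
ee_rot: [3.141, -0.0, -1.567]
force: [0.2, 0.3, -1.0]
width: 0.0641
```

```bash
python3 -m inch '1 0 -0.007 0.08 0 0 0;1 0 -0.007 0.2 0 0 0;1 0 -0.007 0.33 0 0 0;1 0 -0.007 0.45 0 0 0;1 0 -0.007 0.55 0 0 0;1 0 -0.007 0.61 0 0 0;1 0 -0.007 0.635 0 0 0;1 0 -0.007 0.645 0 0 0;1 0 -0.007 0.65 0 0 0;1 0 -0.007 0.653 0 0 0;1 0 -0.007 0.653 0 0 0'
```

```text
t: 14.45
eef_pos: [0.5771, 0.3053, 0.0425]
ee_rot: [-3.14, 0.001, -1.567]
force: [-0.3, 0.4, -0.4]
width: 0.0641
```

```bash
python3 -m inch '1 0 0 0.004 0 0 0;1 0 0 0.006 0 0 0;1 0 0 0.006 0 0 0;1 0 0 0.006 0 0 0'
```

```text
t: 14.85
eef_pos: [0.577, 0.3054, 0.041]
ee_rot: [-3.14, 0.001, -1.567]
force: [-1.5, 1.0, 6.1]
width: 0.064
```

```bash
python3 -m inch '0 0 0 0 0 0 0;0 0 0 0 0 0 0;0 0 0 0 0 0 0;0 0 0 0 0 0 0;0 0 0 0 0 0 0;0 0 0 -0.1 0 0 0;0 0 0 -0.25 0 0 0;0 0 0 -0.4 0 0 0;0 0 0 -0.55 0 0 0;0 0 0 -0.66 0 0 0;0 0 0 -0.66 0 0 0'; python3 -m inch '0 0.15 -0.006 0 0 0 0;0 0.3 -0.01 0 0 0 0;0 0.45 -0.016 0 0 0 0;0 0.6 -0.02 0 0 0 0;0 0.75 -0.026 0 0 0 0;0 0.9 -0.03 0 0 0 0;0 1 -0.033 0 0 0 0;0 1 -0.033 0 0 0 0'; python3 -m inch '0 0.15 -0.006 0 0 0 0;0 0.3 -0.01 0 0 0 0;0 0.4 -0.015 0 0 0 0;0 0.47 -0.018 0 0 0 0;0 0.493 -0.018 0 0 0 0;0 0.493 -0.018 0 0 0 0;0 0.493 -0.018 0 0 0 0'
python3 - <<'E'
from station import arm
from meas import *
f=arm.grab_frame("scene");cv2.imwrite("pics/s3.png",f["img"][:,:,::-1]);g=arm.grab_frame("top")
cv2.imwrite("pics/t3.png",g["img"][:,:,::-1])
run(g,f,dict(bottle=((.551,.116),.04,.162),roll=((.576,.304),.05,.068)))
P=cloud(f);q=P[(np.hypot(P[...,0]-.59,P[...,1]+.14)<.045)&(P[...,2]>.02)&(P[...,2]<.08)]
A=np.c_[2*q,np.ones(len(q))];s_=np.linalg.lstsq(A,(q**2).sum(1),rcond=None)[0];print("ball",s_[:3])
E
```

```text
t: 15.95
eef_pos: [0.5789, 0.3063, 0.244]
ee_rot: [-3.134, 0.005, -1.567]
force: [-0.8, 0.2, -0.1]
width: 0.0874
t: 16.75
eef_pos: [0.5871, 0.0017, 0.2372]
ee_rot: [3.141, -0.0, -1.571]
force: [-0.1, 0.2, -0.2]
width: 0.0877
t: 17.45
eef_pos: [0.5935, -0.142, 0.2374]
ee_rot: [3.141, 0.0, -1.567]
force: [1.3, 0.5, 0.4]
width: 0.0874
bottle
    None
    (112, [554.1, 116.9, 14.3], [555.2000122070312, 116.69999694824219], [[554.0, 116.5], [26.8, 26.8], 71.2])
roll
    (2, [581.8, 333.4, 1.5], [581.7999877929688, 333.3999938964844], [[581.8, 333.4], [3.1, 0.0], -161.6])
    (299, [579.6, 304.5, 33.5], [581.9000244140625, 305.29998779296875], [[581.2, 305.6], [62.9, 63.7], 45.1])
ball [ 0.59463633 -0.14167793  0.03211587]
```

View pics/s3.png

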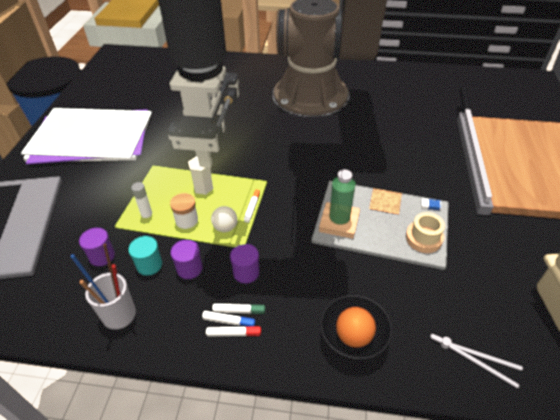

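The roll is on the round riser at (428,226). Now the ball at (224,218).

```bash
python3 -m inch '0 0.003 0.004 0.1 0 0 0;0 0.003 0.004 0.25 0 0 0;0 0.003 0.004 0.4 0 0 0;0 0.003 0.004 0.52 0 0 0;0 0.003 0.004 0.62 0 0 0;0 0.003 0.004 0.68 0 0 0;0 0.003 0.004 0.71 0 0 0;0 0.003 0.004 0.724 0 0 0;0 0.003 0.004 0.724 0 0 0;0 0.003 0.004 0.724 0 0 0'; python3 -m inch '1 0 0 0 0 0 0;1 0 0 0 0 0 0;1 0 0 0 0 0 0;1 0 0 0 0 0 0;1 0 0 0 0 0 0;1 0 0 0 0 0 0;1 0 0 0 0 0 0' 15
```

```text
t: 18.55
eef_pos: [0.5932, -0.1435, 0.0217]
ee_rot: [-3.14, -0.0, -1.567]
force: [0.1, 0.4, 0.1]
width: 0.0876
t: 19.25
eef_pos: [0.5922, -0.1438, 0.0206]
ee_rot: [3.141, -0.0, -1.567]
force: [-2.1, 0.8, 4.6]
width: 0.0585
```

```bash
python3 -m inch '1 0 0 -0.05 0 0 0;1 0 0 -0.1 0 0 0;1 0 0 -0.2 0 0 0;1 0 0 -0.2 0 0 0' 20
python3 - <<'E'
from station import arm
from meas import *
f=arm.grab_frame("scene");cv2.imwrite("pics/s4.png",cv2.resize(f["img"][110:260,130:330,::-1],None,fx=4,fy=4))
E
```

```text
t: 19.65
eef_pos: [0.5949, -0.1439, 0.084]
ee_rot: [-3.136, -0.0, -1.566]
force: [0.3, 0.2, -0.6]
width: 0.0579
```

View pics/s4.png

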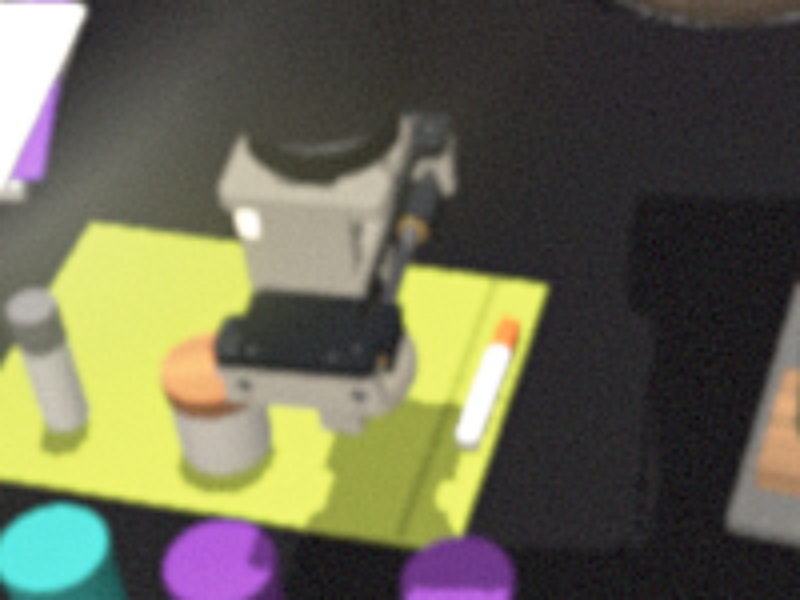

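```bash
python3 -m inch '1 0 0 -0.1 0 0 0;1 0 0 -0.22 0 0 0;1 0 0 -0.34 0 0 0;1 0 0 -0.45 0 0 0;1 -0.05 0.001 -0.53 0 0 0;1 -0.15 0.005 -0.53 0 0 0;1 -0.27 0.009 -0.53 0 0 0;1 -0.4 0.014 -0.53 0 0 0;1 -0.53 0.018 -0.53 0 0 0;1 -0.66 0.022 -0.53 0 0 0;1 -0.79 0.027 -0.53 0 0 0;1 -0.9 0.03 -0.53 0 0 0'; python3 -m inch '1 -0.1 0.003 0 0 0 0;1 -0.2 0.006 0 0 0 0;1 -0.31 0.01 0 0 0 0;1 -0.41 0.015 0 0 0 0;1 -0.49 0.018 0 0 0 0;1 -0.55 0.02 0 0 0 0;1 -0.59 0.02 0 0 0 0;1 -0.59 0.02 0 0 0 0;1 -0.59 0.02 0 0 0 0;1 -0.59 0.02 0 0 0 0'
python3 - <<'E'
from station import arm
from meas import *
f=arm.grab_frame("scene");cv2.imwrite("pics/s5.png",cv2.resize(f["img"][60:260,300:500,::-1],None,fx=3,fy=3))
E
```

```text
t: 20.9
eef_pos: [0.5816, 0.1282, 0.2381]
ee_rot: [3.14, -0.0, -1.567]
force: [0.4, -1.3, -1.9]
width: 0.0581
t: 21.9
eef_pos: [0.5758, 0.3023, 0.2395]
ee_rot: [3.141, -0.0, -1.568]
force: [0.4, 0.2, -0.3]
width: 0.0579
```

View pics/s5.png

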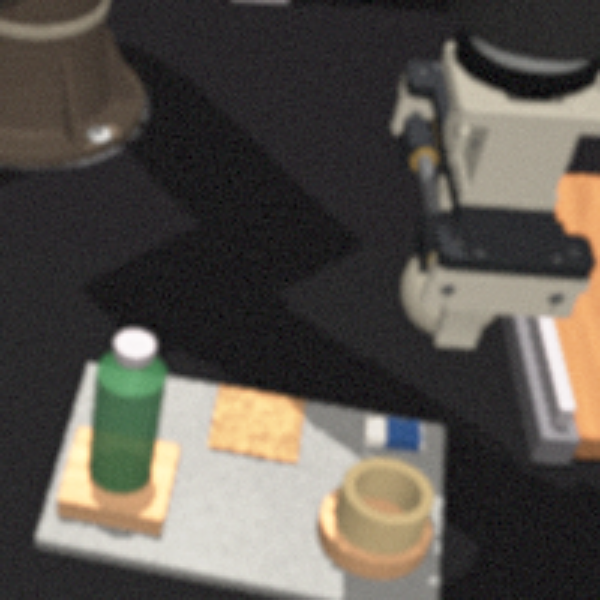

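Run:
```python
from station import arm
from meas import *
f=arm.grab_frame("scene");g=arm.grab_frame("top")
E=np.asarray(f["extrinsics"])
s=arm.get_state()["eef_pos"]
for n,F in(("s",f),("t",g)):
    E=np.asarray(F["extrinsics"])
    for z in(0,.013,.019):
        p=E[:3,:3]@(s+[0,0,z])+E[:3,3];print(n,z,F["cx"]+F["fx"]*p[0]/-p[2],F["cy"]-F["fy"]*p[1]/-p[2])
cv2.imwrite("pics/t6.png",cv2.resize(g["img"][100:300,60:260,::-1],None,fx=3,fy=3))
im=f["img"][80:210,400:530,::-1];cv2.imwrite("pics/s6.png",cv2.resize(im,None,fx=4.5,fy=4.5))
P=cloud(f)
for v in range(130,190,6): print(v,[tuple(np.round(P[v,u]*1000).astype(int).tolist()) for u in range(430,480,6)])
```

```text
s 0 447.91868590345837 159.56166428080746
s 0.013 449.7435225552074 154.12611582115287
s 0.019 450.5998479386598 151.57542279636826
t 0 106.11047803437629 208.1941284566089
t 0.013 103.03947126920215 206.69157367303885
t 0.019 101.58561351206538 205.98024312424656
130 [(146, 360, -4), (147, 376, -1), (597, 270, 319), (544, 295, 283), (633, 279, 347), (634, 288, 348), (632, 297, 348), (630, 307, 347), (627, 317, 346)]
136 [(177, 357, -2), (176, 373, -1), (626, 265, 329), (651, 267, 348), (649, 277, 347), (650, 286, 348), (647, 296, 347), (645, 305, 347), (645, 314, 347)]
142 [(204, 355, -3), (201, 371, -3), (638, 265, 325), (665, 266, 346), (664, 275, 347), (664, 284, 348), (661, 294, 346), (661, 303, 347), (658, 313, 346)]
148 [(231, 352, -3), (571, 277, 260), (640, 267, 315), (672, 267, 340), (673, 276, 341), (674, 284, 343), (674, 293, 344), (674, 301, 345), (674, 310, 346)]
154 [(258, 350, -2), (584, 276, 257), (665, 263, 322), (670, 270, 327), (671, 279, 328), (672, 288, 330), (671, 297, 331), (672, 306, 332), (671, 315, 332)]
160 [(284, 348, -2), (591, 277, 248), (665, 266, 309), (665, 275, 310), (668, 283, 314), (668, 292, 315), (665, 303, 313), (666, 311, 315), (666, 320, 317)]
166 [(309, 346, -1), (305, 362, -3), (601, 288, 244), (624, 291, 264), (626, 301, 267), (624, 311, 266), (296, 440, -3), (335, 440, 31), (348, 449, 44)]
172 [(327, 345, -6), (329, 360, -3), (327, 375, -3), (624, 295, 250), (622, 305, 250), (322, 421, -3), (324, 435, 1), (353, 439, 27), (364, 448, 38)]
178 [(353, 343, -5), (354, 357, -2), (354, 372, -1), (351, 387, -1), (350, 402, -1), (346, 418, -2), (344, 433, -2), (369, 438, 21), (377, 449, 29)]
184 [(377, 341, -4), (377, 355, -2), (371, 371, -5), (374, 385, -1), (372, 400, -1), (372, 414, 0), (366, 430, -3), (380, 439, 11), (397, 446, 28)]
```

View pics/t6.png

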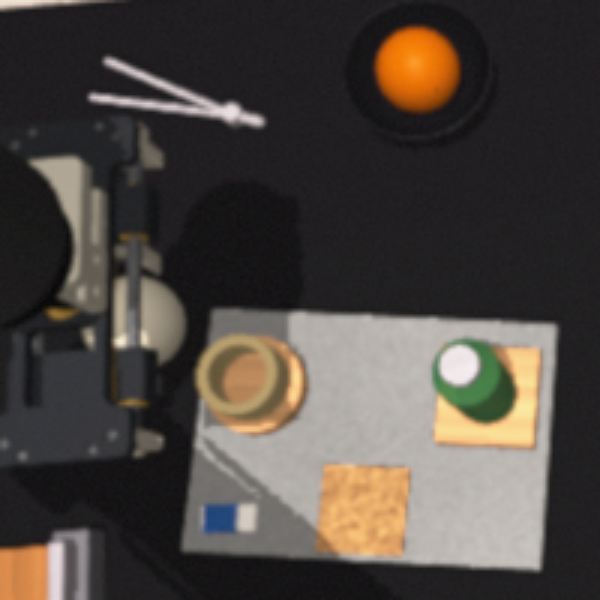

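View pics/s6.png

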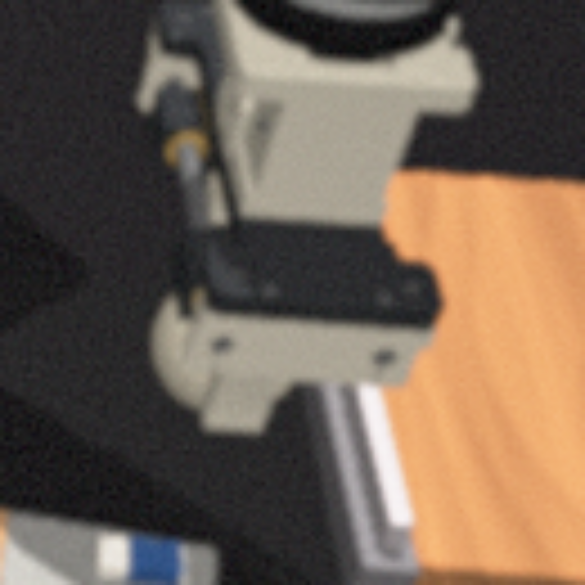

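Run:
```python
from station import arm
from meas import *
f=arm.grab_frame("scene");g=arm.grab_frame("top")
s=arm.get_state()["eef_pos"];print(s)
# top: ball right limb region; scene: ball left limb
P=cloud(g);m=np.zeros(P.shape[:2],bool);m[193:222,106:123]=1
q=P[m&(np.linalg.norm(P-(s+[0,0,.013]),axis=-1)<.045)]
Q=cloud(f);m=np.zeros(Q.shape[:2],bool);m[145:172,430:444]=1
q2=Q[m&(np.linalg.norm(Q-(s+[0,0,.013]),axis=-1)<.045)]
from scipy.optimize import least_squares
for a in(q,q2,np.r_[q,q2]):
    r=least_squares(lambda c:np.linalg.norm(a-c,axis=1)-.03,s,loss="soft_l1",f_scale=.002);print(len(a),r.x-s,np.abs(r.fun).mean())
```

```text
[0.57585732 0.30267611 0.23971537]
308 [-0.00098038  0.00074434  0.01215436] 0.0007279731837615701
139 [0.00171916 0.00179477 0.01072943] 0.0005640165966546227
447 [-0.00039824  0.00054787  0.01155134] 0.0008350098440997356
```

The ball is held centred, with the sphere fit within about 1 mm of the TCP axis and about 12 mm above it. Lowering it into the roll.

```bash
python3 -m inch '1 -0.006 -0.004 0.08 0 0 0;1 -0.006 -0.004 0.18 0 0 0;1 -0.006 -0.004 0.28 0 0 0;1 -0.006 -0.004 0.38 0 0 0;1 -0.006 -0.004 0.46 0 0 0;1 -0.006 -0.004 0.51 0 0 0;1 -0.006 -0.004 0.53 0 0 0;1 -0.006 -0.004 0.54 0 0 0;1 -0.006 -0.004 0.543 0 0 0;1 -0.006 -0.004 0.543 0 0 0;1 -0.006 -0.004 0.543 0 0 0'
```

```text
t: 23.25
eef_pos: [0.5774, 0.3053, 0.0776]
ee_rot: [-3.14, 0.001, -1.567]
force: [-0.5, -0.8, -1.7]
width: 0.0581
```

```bash
python3 -m inch '1 0.002 0.001 0.005 0 0 0;1 0.002 0.001 0.008 0 0 0;1 0.002 0.001 0.008 0 0 0;1 0.002 0.001 0.008 0 0 0'
```

```text
t: 23.65
eef_pos: [0.5769, 0.3045, 0.0747]
ee_rot: [-3.141, 0.0, -1.567]
force: [-0.7, -0.5, 2.3]
width: 0.0581
```

```bash
python3 -m inch '0 0 0 0 0 0 0;0 0 0 0 0 0 0;0 0 0 0 0 0 0;0 0 0 0 0 0 0;0 0 0 0 0 0 0;0 0 0 0 0 0 0;0 0 0 -0.08 0 0 0;0 0 0 -0.2 0 0 0;0 0 0 -0.35 0 0 0;0 0 0 -0.5 0 0 0;0 0 0 -0.56 0 0 0;0 0 0 -0.56 0 0 0'; python3 -m inch '0 0.15 -0.002 0 0 0 0;0 0.3 -0.004 0 0 0 0;0 0.45 -0.006 0 0 0 0;0 0.6 -0.008 0 0 0 0;0 0.75 -0.01 0 0 0 0;0 0.9 -0.011 0 0 0 0;0 0.98 -0.012 0 0 0 0;0 0.98 -0.012 0 0 0 0'; python3 -m inch '0 0.15 0 0 0 0 0;0 0.3 0 0 0 0 0;0 0.45 0 0 0 0 0;0 0.6 0 0 0 0 0;0 0.72 0 0 0 0 0;0 0.8 0 0 0 0 0;0 0.815 0 0 0 0 0;0 0.815 0 0 0 0 0;0 0.815 0 0 0 0 0'
python3 - <<'E'
from station import arm
from meas import *
f=arm.grab_frame("scene");cv2.imwrite("pics/s7.png",f["img"][:,:,::-1]);g=arm.grab_frame("top")
cv2.imwrite("pics/t7.png",g["img"][:,:,::-1])
run(g,f,dict(jar=((.582,-.237),.045,.068)))
for F in(g,f):
    P=cloud(F)
    from scipy.optimize import least_squares
    q=P[(np.hypot(P[...,0]-.577,P[...,1]-.305)<.045)&(P[...,2]>.085)&(P[...,2]<.14)]
    r=least_squares(lambda c:np.linalg.norm(q-c,axis=1)-.03,[.577,.305,.087],loss="soft_l1",f_scale=.002);print("ball",len(q),r.x)
E
```

```text
t: 24.85
eef_pos: [0.578, 0.3053, 0.2465]
ee_rot: [-3.136, 0.004, -1.567]
force: [0.4, 0.0, 0.4]
width: 0.0878
t: 25.65
eef_pos: [0.5805, 0.0074, 0.2413]
ee_rot: [3.14, -0.0, -1.571]
force: [-0.2, -0.1, -0.4]
width: 0.0876
t: 26.55
eef_pos: [0.5822, -0.2331, 0.2417]
ee_rot: [3.141, 0.0, -1.567]
force: [0.4, 0.2, 0.1]
width: 0.0876
jar
    (65, [582.2, -257.0, 20.4], [581.5999755859375, -259.5], [[582.2, -260.1], [10.9, 40.7], 89.9])
    (380, [585.3, -236.0, 29.2], [587.2000122070312, -235.60000610351562], [[585.8, -235.8], [56.2, 55.0], 62.3])
ball 542 [0.57577481 0.30480697 0.0871805 ]
ball 572 [0.57880886 0.30594321 0.08488627]
```

View pics/s7.png

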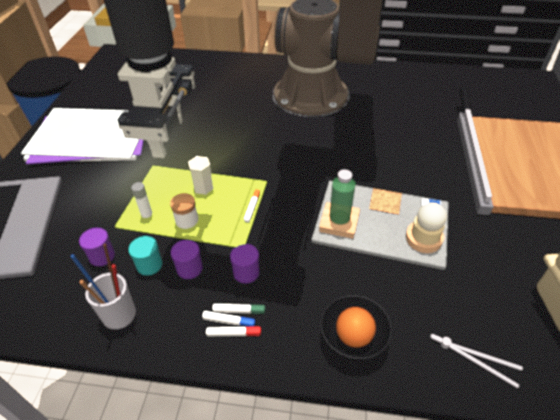

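Run:
```python
from meas import *
T=dict(np.load("pics/top0.npz"));S=dict(np.load("pics/scene0.npz"))
for f,(u,v) in((T,(379,151)),(S,(145,250))):
    P=cloud(f);c=P[v,u];print(c);q=top(f,P,c,.045,c[2]-.006,c[2]+.006);print(cv2.minEnclosingCircle((q[:,:2]*1000).astype(np.float32)))
```

```text
[ 0.70741315 -0.27897298  0.0659195 ]
((716.2891235351562, -282.41168212890625), 29.138179779052734)
[ 0.72399839 -0.27392002  0.05949255]
((719.3970336914062, -281.7103271484375), 29.61966323852539)
```

The ball sits in the roll, with its centre at about (0.577, 0.305, 0.086). The turquoise look-alike is 40 mm clear of the fingers. Now I'll grasp the jar by its lid.

```bash
python3 -m inch '0 0.013 -0.002 0.1 0 0 0;0 0.013 -0.002 0.25 0 0 0;0 0.013 -0.002 0.4 0 0 0;0 0.013 -0.002 0.52 0 0 0;0 0.013 -0.002 0.6 0 0 0;0 0.013 -0.002 0.65 0 0 0;0 0.013 -0.002 0.672 0 0 0;0 0.013 -0.002 0.672 0 0 0;0 0.013 -0.002 0.672 0 0 0'; python3 -m inch '1 0 0 0 0 0 0;1 0 0 0 0 0 0;1 0 0 0 0 0 0;1 0 0 0 0 0 0;1 0 0 0 0 0 0;1 0 0 0 0 0 0;1 0 0 0 0 0 0' 25
```

```text
t: 27.55
eef_pos: [0.5836, -0.2377, 0.0416]
ee_rot: [-3.14, -0.0, -1.566]
force: [0.9, 0.1, 0.2]
width: 0.0875
t: 28.25
eef_pos: [0.5826, -0.2381, 0.0408]
ee_rot: [3.141, -0.0, -1.567]
force: [-2.4, -0.0, 4.3]
width: 0.0562
```

```bash
python3 -m inch '1 0 0 -0.04 0 0 0;1 0 0 -0.14 0 0 0;1 0 0 -0.26 0 0 0;1 0 0 -0.38 0 0 0;1 0 0 -0.5 0 0 0;1 0 0 -0.6 0 0 0;1 -0.04 0.002 -0.68 0 0 0;1 -0.13 0.006 -0.68 0 0 0;1 -0.25 0.011 -0.68 0 0 0;1 -0.38 0.016 -0.68 0 0 0;1 -0.51 0.021 -0.68 0 0 0;1 -0.64 0.027 -0.68 0 0 0'; python3 -m inch '1 -0.13 0.005 0 0 0 0;1 -0.26 0.011 0 0 0 0;1 -0.39 0.016 0 0 0 0;1 -0.52 0.022 0 0 0 0;1 -0.64 0.027 0 0 0 0;1 -0.74 0.031 0 0 0 0;1 -0.81 0.034 0 0 0 0;1 -0.851 0.035 0 0 0 0;1 -0.851 0.035 0 0 0 0;1 -0.851 0.035 0 0 0 0'
```

```text
t: 29.45
eef_pos: [0.5736, -0.0445, 0.2451]
ee_rot: [-3.141, 0.0, -1.567]
force: [1.1, 1.0, -1.8]
width: 0.0565
t: 30.45
eef_pos: [0.5624, 0.2089, 0.2446]
ee_rot: [3.141, -0.0, -1.567]
force: [0.3, -1.3, -2.2]
width: 0.0562
```

```bash
python3 -m inch '1 -0.001 -0.005 0.08 0 0 0;1 -0.001 -0.005 0.2 0 0 0;1 -0.001 -0.005 0.33 0 0 0;1 -0.001 -0.005 0.45 0 0 0;1 -0.001 -0.005 0.55 0 0 0;1 -0.001 -0.005 0.61 0 0 0;1 -0.001 -0.005 0.635 0 0 0;1 -0.001 -0.005 0.645 0 0 0;1 -0.001 -0.005 0.649 0 0 0;1 -0.001 -0.005 0.649 0 0 0;1 -0.001 -0.005 0.649 0 0 0'; python3 -m inch '1 0 0 0.003 0 0 0;1 0 0 0.005 0 0 0;1 0 0 0.005 0 0 0;1 0 0 0.005 0 0 0'
```

```text
t: 31.55
eef_pos: [0.5646, 0.2099, 0.051]
ee_rot: [-3.14, 0.001, -1.567]
force: [-0.6, -0.4, -1.7]
width: 0.0564
t: 31.95
eef_pos: [0.5642, 0.2098, 0.0488]
ee_rot: [-3.141, 0.0, -1.567]
force: [-1.5, 0.7, 2.7]
width: 0.0563
```

Contact. Release, rise, then go to the prism at (469, -227).

```bash
python3 -m inch '0 0 0 0 0 0 0;0 0 0 0 0 0 0;0 0 0 0 0 0 0;0 0 0 0 0 0 0;0 0 0 0 0 0 0;0 0 0 0 0 0 0;0 0 0 -0.08 0 0 0;0 0 0 -0.2 0 0 0;0 0 0 -0.35 0 0 0;0 0 0 -0.5 0 0 0;0 0 0 -0.65 0 0 0;0 0 0 -0.65 0 0 0'; python3 -m inch '0 0.15 0.03 0 0 0 0;0 0.3 0.06 0 0 0 0;0 0.45 0.1 0 0 0 0;0 0.6 0.13 0 0 0 0;0 0.75 0.16 0 0 0 0;0 0.9 0.19 0 0 0 0;0 0.98 0.21 0 0 0 0;0 0.98 0.21 0 0 0 0'; python3 -m inch '0 0.12 0.03 0 0 0 0;0 0.24 0.06 0 0 0 0;0 0.36 0.09 0 0 0 0;0 0.45 0.107 0 0 0 0;0 0.476 0.107 0 0 0 0;0 0.476 0.107 0 0 0 0;0 0.476 0.107 0 0 0 0'
python3 - <<'E'
from station import arm
from meas import *
f=arm.grab_frame("scene");cv2.imwrite("pics/s8.png",f["img"][:,:,::-1]);g=arm.grab_frame("top")
cv2.imwrite("pics/t8.png",g["img"][:,:,::-1])
run(g,f,dict(prism=((.469,-.227),.05,.084),jar=((.564,.21),.045,.076),bottle=((.551,.116),.04,.162)))
P=cloud(f);p=top(f,P,(.469,-.227),.05,.077,.093)
a=np.arange(-30,30,.5);w=[np.mean([np.ptp(p[:,:2]@[np.cos(t),np.sin(t)]) for t in np.radians(x+np.array([0,60,120]))]) for x in a];print(a[np.argmin(w)])
for n in("top0","scene0"):
    F=dict(np.load(f"pics/{n}.npz"));P=cloud(F);hsv=cv2.cvtColor(F["img"],cv2.COLOR_RGB2HSV)
    m=(hsv[...,2]>235)&(hsv[...,1]<40)&(np.hypot(P[...,0]-.467,P[...,1]+.227)<.04)&(P[...,2]>.07)
    c=max(cv2.findContours(m.astype(np.uint8),0,cv2.CHAIN_APPROX_NONE)[0],key=len).reshape(-1,2)
    g=(onplane(F,c,.084)*1000).astype(np.float32)
    w=[np.mean([np.ptp(g@[np.cos(t),np.sin(t)]) for t in np.radians(x+np.array([0,60,120]))]) for x in a];print(n,a[np.argmin(w)],min(w),a[np.argmax(w)],max(w))
E
```

```text
t: 33.15
eef_pos: [0.5671, 0.2108, 0.2509]
ee_rot: [-3.131, 0.005, -1.566]
force: [-0.4, 0.3, -0.2]
width: 0.0875
t: 33.95
eef_pos: [0.501, -0.0872, 0.2433]
ee_rot: [-3.142, -0.0, -1.57]
force: [-0.9, 0.2, -0.6]
width: 0.0875
t: 34.65
eef_pos: [0.4708, -0.2269, 0.2432]
ee_rot: [3.141, 0.0, -1.567]
force: [0.4, 0.1, 0.2]
width: 0.0878
prism
    (363, [466.5, -228.5, 25.9], [466.5, -227.6999969482422], [[466.5, -227.4], [49.3, 45.3], 85.2])
    (235, [469.6, -227.7, 27.4], [472.29998779296875, -226.39999389648438], [[471.6, -227.0], [47.4, 51.9], 58.2])
jar
    (480, [562.5, 209.4, 28.7], [562.2000122070312, 208.6999969482422], [[562.5, 209.8], [56.1, 55.5], 81.3])
    (418, [566.5, 211.6, 30.1], [569.0, 210.60000610351562], [[567.9, 211.1], [55.6, 57.2], 48.3])
bottle
    (108, [549.1, 116.2, 13.8], [548.9000244140625, 117.9000015258789], [[548.7, 119.1], [27.0, 20.2], 8.3])
    (113, [554.4, 117.5, 14.6], [555.4000244140625, 116.5999984741211], [[554.9, 117.2], [27.4, 26.9], 7.6])
-3.0
top0 -3.5 44.209456987095855 -30.0 48.60722684808189
scene0 -2.5 44.86721413184008 28.0 47.905310131934165
```

View pics/s8.png

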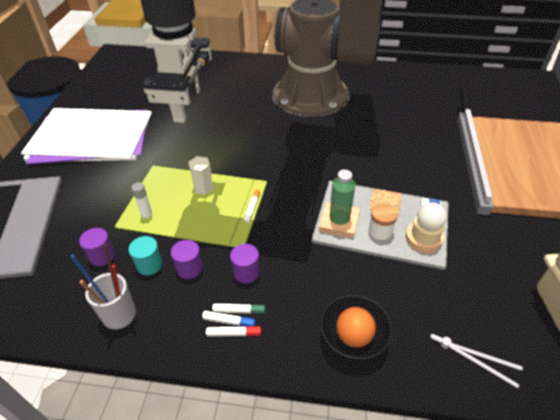

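The jar stands midway (383,217). Next the prism, with the wrist turned 3° to meet its flats.

```bash
python3 -m inch '0 0.001 0.005 0.1 0 0 0.05;0 0.001 0.005 0.25 0 0 0.05;0 0.001 0.005 0.4 0 0 0.05;0 0.001 0.005 0.5 0 0 0.05;0 0.001 0.005 0.58 0 0 0.05;0 0.001 0.005 0.63 0 0 0.05;0 0.001 0.005 0.644 0 0 0.05;0 0.001 0.005 0.644 0 0 0.05;0 0.001 0.005 0.644 0 0 0.05'; python3 -m inch '1 0 0 0 0 0 0;1 0 0 0 0 0 0;1 0 0 0 0 0 0;1 0 0 0 0 0 0;1 0 0 0 0 0 0;1 0 0 0 0 0 0;1 0 0 0 0 0 0;1 0 0 0 0 0 0' 25
```

```text
t: 35.65
eef_pos: [0.4699, -0.2276, 0.0511]
ee_rot: [-3.14, -0.0, -1.619]
force: [0.5, 0.1, 0.2]
width: 0.0879
t: 36.45
eef_pos: [0.4687, -0.2279, 0.0501]
ee_rot: [3.141, -0.0, -1.62]
force: [-1.1, -0.4, 2.3]
width: 0.0457
```

```bash
python3 -m inch '1 0 0 -0.04 0 0 0;1 0 0 -0.14 0 0 0;1 0 0 -0.26 0 0 0;1 0 0 -0.38 0 0 0;1 0 0 -0.47 0 0 0;1 -0.04 0.002 -0.52 0 0 0;1 -0.13 0.006 -0.52 0 0 0;1 -0.25 0.012 -0.52 0 0 0;1 -0.38 0.018 -0.52 0 0 0;1 -0.51 0.025 -0.52 0 0 0;1 -0.64 0.031 -0.52 0 0 0;1 -0.76 0.037 -0.52 0 0 0'; python3 -m inch '1 -0.12 0.006 0 0 0 0;1 -0.24 0.012 0 0 0 0;1 -0.36 0.018 0 0 0 0;1 -0.48 0.023 0 0 0 0;1 -0.58 0.028 0 0 0 0;1 -0.67 0.033 0 0 0 0;1 -0.72 0.036 0 0 0 0;1 -0.74 0.036 0 0 0 0;1 -0.74 0.036 0 0 0 0;1 -0.74 0.036 0 0 0 0'
```

```text
t: 37.65
eef_pos: [0.4688, 0.0021, 0.2071]
ee_rot: [-3.141, 0.001, -1.619]
force: [0.5, 0.0, -0.7]
width: 0.0461
t: 38.65
eef_pos: [0.469, 0.2218, 0.2062]
ee_rot: [3.141, -0.0, -1.62]
force: [-1.0, 0.5, -1.7]
width: 0.046
```

```bash
python3 -m inch '1 -0.002 0 0.08 0 0 0;1 -0.002 0 0.19 0 0 0;1 -0.002 0 0.3 0 0 0;1 -0.002 0 0.39 0 0 0;1 -0.002 0 0.44 0 0 0;1 -0.002 0 0.462 0 0 0;1 -0.002 0 0.47 0 0 0;1 -0.002 0 0.473 0 0 0;1 -0.002 0 0.473 0 0 0'; python3 -m inch '1 0 0 0.004 0 0 0;1 0 0 0.007 0 0 0;1 0 0 0.007 0 0 0;1 0 0 0.007 0 0 0'
```

```text
t: 39.55
eef_pos: [0.4697, 0.2235, 0.0651]
ee_rot: [-3.141, 0.001, -1.62]
force: [-0.4, -0.8, -1.0]
width: 0.0457
t: 39.95
eef_pos: [0.4692, 0.2233, 0.0623]
ee_rot: [-3.141, 0.0, -1.62]
force: [-0.3, -0.6, -1.5]
width: 0.0462
```

```bash
python3 -m inch '1 0 0 0.002 0 0 0;1 0 0 0.003 0 0 0;1 0 0 0.003 0 0 0'
```

```text
t: 40.25
eef_pos: [0.4692, 0.2234, 0.0621]
ee_rot: [-3.141, 0.0, -1.619]
force: [-3.3, -0.5, 7.3]
width: 0.0459
```

Contact. I'll release with limited opening because the jar is behind, then rise and move away toward the robot's right.

```bash
python3 -m inch '0.25 0 0 0 0 0 0;0.25 0 0 0 0 0 0;0.25 0 0 0 0 0 0;0.25 0 0 0 0 0 0;0.25 0 0 0 0 0 0;0.25 0 0 0 0 0 0;0.25 0 0 -0.08 0 0 0;0.25 0 0 -0.2 0 0 0;0.25 0 0 -0.35 0 0 0;0.25 0 0 -0.5 0 0 0;0.25 0 0 -0.6 0 0 0;0.25 0 0 -0.6 0 0 0'; python3 -m inch '0.25 0.15 0 0 0 0 0;0.25 0.3 0 0 0 0 0;0.25 0.45 0 0 0 0 0;0.25 0.6 0 0 0 0 0;0.25 0.75 0 0 0 0 0;0.25 0.9 0 0 0 0 0;0.25 1 0 0 0 0 0;0.25 1 0 0 0 0 0;0.25 1 0 0 0 0 0'
python3 -m inch '0 0.15 0 0 0 0 0;0 0.3 0 0 0 0 0;0 0.45 0 0 0 0 0;0 0.6 0 0 0 0 0;0 0.6 0 0 0 0 0;0 0.6 0 0 0 0 0;0 0.6 0 0 0 0 0'
python3 - <<'E'
from station import arm
from meas import *
f=arm.grab_frame("scene");cv2.imwrite("pics/s9.png",f["img"][:,:,::-1]);g=arm.grab_frame("top")
cv2.imwrite("pics/t9.png",g["img"][:,:,::-1])
run(g,f,dict(prism=((.469,.223),.05,.096),jar=((.564,.21),.045,.076),bottle=((.551,.116),.04,.162),glue=((.575,-.337),.04,.094)))
from scipy.optimize import least_squares
for F in(g,f):
    P=cloud(F)
    q=P[(np.hypot(P[...,0]-.577,P[...,1]-.305)<.045)&(P[...,2]>.085)&(P[...,2]<.14)]
    r=least_squares(lambda c:np.linalg.norm(q-c,axis=1)-.03,[.577,.305,.087],loss="soft_l1",f_scale=.002);print("ball",len(q),r.x)
E
```

```text
t: 41.45
eef_pos: [0.4711, 0.2246, 0.2463]
ee_rot: [-3.135, 0.006, -1.619]
force: [0.7, -1.0, -0.8]
width: 0.0656
t: 42.35
eef_pos: [0.4542, -0.077, 0.2407]
ee_rot: [3.141, 0.0, -1.622]
force: [0.7, 0.5, -0.5]
width: 0.0659
t: 43.05
eef_pos: [0.446, -0.2551, 0.241]
ee_rot: [3.141, 0.0, -1.618]
force: [-0.4, 0.5, 0.3]
width: 0.0873
prism
    (400, [467.2, 223.3, 26.5], [467.3999938964844, 222.60000610351562], [[467.8, 223.2], [46.0, 52.6], 0.3])
    (270, [470.8, 223.4, 27.0], [473.0, 223.60000610351562], [[471.6, 223.7], [46.8, 52.3], 59.5])
jar
    (479, [562.6, 209.5, 28.8], [562.2999877929688, 208.6999969482422], [[562.6, 209.0], [56.5, 55.2], 64.6])
    (420, [566.0, 209.9, 30.6], [569.0999755859375, 210.3000030517578], [[568.1, 211.0], [55.0, 56.0], 61.2])
bottle
    (142, [549.7, 115.4, 13.7], [549.2999877929688, 115.0], [[549.4, 115.0], [26.5, 26.3], 46.0])
    (112, [554.3, 117.6, 14.3], [555.4000244140625, 116.9000015258789], [[554.5, 117.1], [27.3, 26.0], 22.3])
glue
    None
    (104, [576.2, -337.7, 15.9], [578.7999877929688, -337.0], [[578.0, -337.4], [28.4, 26.7], 86.3])
ball 543 [0.57597254 0.30482057 0.08721945]
ball 565 [0.57869085 0.30608438 0.08499829]
```

View pics/s9.png

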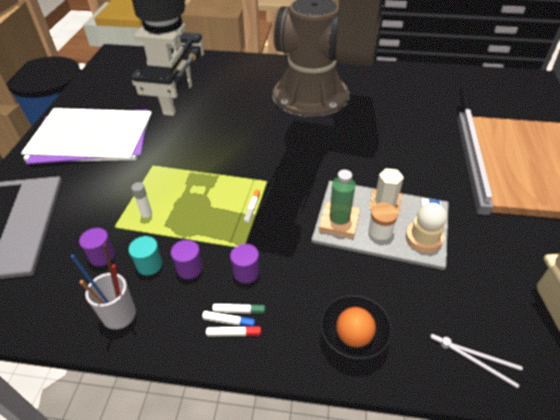

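View pics/t9.png

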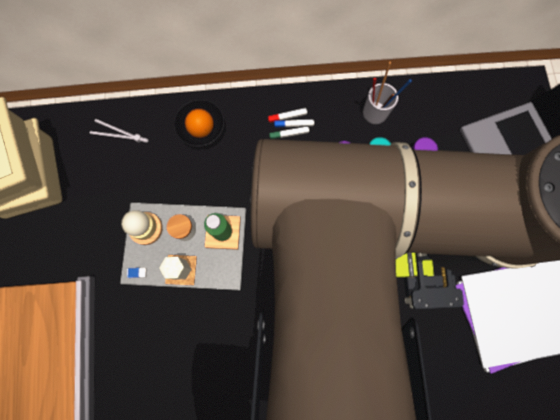

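Everything is standing in place: bottle (344,200), jar (383,222), ball on roll (431,220) and prism (389,185) in the scene view. The glue stick at (141,200) hasn't moved, and the arm is clear.

```bash
python3 -c "
from station import arm
arm.job_done()"
```

```text
the job is handed in; nothing more can be done
```

The still life is set up on the board, and I handed the job in after about 43 s of robot time; no verdict was reported.

**Final checks (camera measurements from both views):**

| Item | Result |
|---|---|
| Bottle | within about 2 mm of the middle of the square riser |
| Jar | within about 2 mm of midway between the risers |
| Prism | within about 2 mm of the middle of the cork tile |
| Tape roll | about 1 mm from the middle of the round riser |
| Ball | resting in the roll's hole, centre 85–87 mm above the table (87 mm expected), within about 2 mm of the roll's axis |
| Glue stick | scene view shows it standing where it was |

- **Camera disagreement:** the two cameras differ by about 3–5 mm in x throughout. I averaged them, and the shift applies equally to things and targets, so it largely cancels.
- **Not seen from above:** in the last picture from above the arm hid the glue stick, so that check rests on the scene view alone. The tape roll was last measured before the ball went on.

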